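# Slide the pot and the saucepan to their rings on the hob

### The arm

A 7-joint arm with a two-finger parallel gripper is mounted at the origin on the work surface. World frame = base frame: x ahead of the robot, y to its left, z up, the work surface at z = 0. Lengths are in mm, angles in degrees, forces in N, time in s.
With the tool pointing down it reaches from about 400 to 850 mm from the base axis. Payload 4.4 kg.
Tool frame: the origin (TCP) lies at the very end of the fingers, on their centre line; the grasp point (between the pads) lies 19 mm behind it; z points along the fingers, y is the direction in which the jaws open and shut (so a half turn about z gives the same grasp; the last joint's range is limited). The gripper opens to 94 mm and grips with 3 to 60 N. Pads are 16 mm wide; open, the fingers measure 119 mm over their backs; the gripper's body (75 mm by 177 mm) begins 78 mm behind the grasp point.
Start: joints at [66.475, 36.005, 2.206, 86.941, -1.547, 57.084, -1.146], TCP at [219.734, -611.747, 205.478] pointing down, gripper open.
Joint ranges: [-175.42, 175.42], [-21.48, 121.26], [-71.46, 75.88], [10.55, 141.38], [-63.04, 243.04], [13.31, 113.54], [-168.57, 168.57]. Speed limits (degrees/s): [147.25, 147.25, 180, 180, 180, 180, 180].

### API

Orientations are given as a 3x3 rotation matrix whose columns are the frame's x, y, z axes.
In Python, from plant import robot gives the robot as it stands.
- The arm moves only by the tool carry_out, never from a script. Its arguments are lists of equal length, an entry for each row: "linear": the shift along the tool's x, y, z in cm, a list of three; "twist": the turn, a rotation vector about the tool's x, y, z in degrees, a list of three; "grip": the finger opening in cm, from 0 to 9.4. A call has exactly 5 rows; each row is the pose to reach, as a shift and turn from the pose measured when the call began, along the tool's axes at that moment; what a row does not reach only later rows make up. A row lasts 1/8 s, in which the tool goes at most 62.5 mm and 10.7 degrees, less where a joint would pass 70% of its speed; a pose out of reach is approached as far as the arm can. A call with a gripper value outside its range is refused whole. The fingers move at their own pace and stop on an object; the grip force is fixed at half the most. Time passes only in rows, so rows that repeat a pose let the fingers close, or fill a call up. It gives the time, the measured TCP pose, the force and the opening at its end, in the units of the state.
- robot.state(): the state, without advancing time (a new reading comes with each control period).
- robot.get_image(name): name is "scene" or "top" or "wrist"; returns a dict with "frame" (400x640x3 uint8, red, green, blue), "depth" (400x640 float32, mm along the optical axis (not along the pixel's ray), 0 where there is no reading), "fx", "fy", "cx", "cy" (pixels), "k1" (the pictures are not rectified: a ray, as slopes to the right and down, at radius r is drawn at 1 + k1 r^2 times it, then the intrinsics apply), "rvec" (rotation vector, rad) and "tvec" (3), from world to camera coordinates, as OpenCV has them; the wrist camera has in their place "T_tool_cam" (4x4, takes a point from camera to tool coordinates, whose origin is the TCP and whose axes are the flange's). Camera axes: x right, y down, z forward; pixel columns grow to the right and rows downward; lengths in mm; the calibration is good to about 2 mm. A picture is of the moment at which its call begins: read the wrist's pose just before it.
- robot.hand_in(): hands the job in, once; it reports no verdict.
The state is a dict: "t": time; "joint_positions": joint angles; "qvel": joint speeds; "joint_efforts": joint torques, N m; "ee_pos": TCP position; "orientation": TCP orientation; "ft_force": force on the tool from outside, world axes, zero at the start; "torque": the same for the moment, N m; "opening": opening from 0.0 (shut) to 1.0 (fully open).
Only numpy, scipy, OpenCV 4.12 (cv2) and the standard library are available. Lean on these libraries where they do the work, as an engineer would, in place of code of your own. Each camera call takes 0.05 s, during which the arm holds its last target. There are 200 camera calls.

### The job

On the black glass hob the green lidded pot stands on the red ring: slide it along the glass, without lifting or tipping it, until its base is wholly inside the blue ring. Then slide the saucepan the same way until its base is wholly inside the red ring, and let go. Do not let the two pots knock together, and leave the dish, jars, bottle and everything else where they stand.

Things in the scene. Friction and masses are not known exactly. Their poses are not given: they have to be found in the camera images.
- pot_center (a point): green enamel pot with a white lid fixed on it and a black knob, 0.4 to 0.85 kg; this point is on its upright axis, 48 mm above its flat base (level with its handles). Body 124 mm in diameter at the lid, 120 mm below it, lid up to 78 mm, knob (24 mm wide) up to 92 mm. Two short level handles stick straight out on opposite sides, along the pot's +y and -y axes
- pot_handle_a (a point): middle of the free part of the pot's +y handle: a pale wooden bar along the pot's y, 16 mm wide (x), 12 mm high, reaching from the wall (60 mm) to 108 mm from the axis; this point is 86 mm from the axis, 48 mm above the base
- pot_handle_b (a point): the same on the pot's -y side; either handle will do
- pan_center (a point): aluminium saucepan, 0.35 to 0.7 kg, open, 130 mm in outer diameter, 70 mm high, wall 3 mm; this point is on its axis, 35 mm above its flat base. One straight level handle points along its +y axis, its tip 180 mm from the axis
- pan_handle (a point): middle of the saucepan's pale wooden handle: 130 mm from the pan's axis along its +y, 57 mm above its base. The handle is 16 mm wide (x), 14 mm high and can be gripped from 80 to 180 mm from the pan's axis
- red_ring: red circle marked on the hob, inner diameter 170 mm (outer 182 mm), flat; origin at its centre on the glass, 6 mm above the worktop. Rings have no thickness to catch on
- blue_ring: blue circle marked on the hob, same size; origin at its centre on the glass. Stands empty at the start
- white_ring: white circle marked on the hob, same size; origin at its centre on the glass. The saucepan stands here at the start
- hob: flat black glass hob, 400 mm (its x) by 600 mm (its y), 6 mm thick, on the worktop; origin at the centre of its underside. The glass is smooth and level all over; the pots slide on it. A mortar and a rice cooker stand fixed on the worktop to its left, 80 mm or more from its edge, and a utensil crock and a low tiled upstand beyond it; the worktop between it and the robot is clear
- dish: bystander, loose: small blue ceramic dipping dish, 60 mm across, 24 mm high, on the hob among the rings; origin at the centre of its underside
- sauce: bystander, loose: amber sauce bottle, 48 mm in diameter, 150 mm high, on the hob's far left corner; origin at the centre of its underside
- salt: bystander, loose: glass salt jar with green cap, 48 mm in diameter, 75 mm high, on the hob's far right corner; origin at the centre of its underside
- turntable: bystander: black plastic turntable, fixed, 220 mm across, 24 mm high, right of the hob; origin at the centre of its underside
- bowl: bystander, loose on the turntable: yellow bowl, 100 mm across, 50 mm high; origin at the centre of its underside
- spice: bystander, loose on the turntable: glass spice jar, 50 mm in diameter, 85 mm high; origin at the centre of its underside
- pestle: bystander, loose on the turntable: granite pestle standing upright, 52 mm across, 150 mm high; origin at the centre of its underside
Things that resemble listed ones, but are neither listed nor needed, are in the scene too. Leave any pink or purple look-alike of the part that bears pan_center alone.

How it is judged:
By the outcome, as a careful person would: the job done as asked, in the order asked, and still so for the second after the job is handed in, with the robot touching nothing.
It also fails if it takes over 58 s, if anything falls off the work surface, if the arm or the gripper's body presses on something with over 40 N, if the wrist force passes 120 N, or if a joint passes its speed limit or range.

## Working session

There is one attempt and no reset: what is moved stays moved. The work goes in short steps, Python scripts to look and compute and a tool call to move; the robot and the scene stay as the last step left them, time stands still between calls to the robot, and variables do not carry over. Pictures are saved under pics/ and viewed, about 8 in all and at most 12, crops included, and the job is handed in when it is done.

Besides the shell and the picture viewer there is one more tool, called as name(argument=value, ...) on one line, values as JSON. carry_out: Moves the arm, as the interface text tells. Its arguments: {"type":"object","properties":{"linear":{"type":"array","items":{"type":"array","items":{"type":"number"}}},"twist":{"type":"array","items":{"type":"array","items":{"type":"number"}}},"grip":{"type":"array","items":{"type":"number"}}},"required":["linear","twist","grip"]}

```bash
mkdir -p pics
cat > h.py <<'E'
import numpy as np,cv2
from plant import robot
def get(n):
    s=robot.state(); d=robot.get_image(n); d['st']=s; return d
def cam(d):
    if 'rvec' in d:
        R=cv2.Rodrigues(np.array(d['rvec'],float))[0]; t=np.array(d['tvec'],float).ravel()
        return R.T, -R.T@t
    T=np.array(d['T_tool_cam']); Ro=np.array(d['st']['orientation']); p=np.array(d['st']['ee_pos'])
    return Ro@T[:3,:3], Ro@T[:3,3]+p
def slopes(d,uv):
    uv=np.atleast_2d(np.array(uv,float)); K=np.array([[d['fx'],0,d['cx']],[0,d['fy'],d['cy']],[0,0,1]])
    return cv2.undistortPoints(uv.reshape(-1,1,2),K,np.array([d['k1'],0,0,0,0.])).reshape(-1,2)
def plane(d,uv,z):
    s=slopes(d,uv); R,o=cam(d); r=np.c_[s,np.ones(len(s))]@R.T
    return o+r*((z-o[2])/r[:,2])[:,None]
def cloud(d):
    v,u=np.mgrid[:400,:640]; s=slopes(d,np.c_[u.ravel(),v.ravel()]); R,o=cam(d)
    z=d['depth'].ravel()[:,None]; P=o+(np.c_[s,np.ones(len(s))]*z)@R.T
    P[z[:,0]==0]=np.nan; return P.reshape(400,640,3)
def save(d,n): cv2.imwrite('pics/'+n,d['frame'][:,:,::-1])
E
python3 - <<'E'
from h import *
import pickle
for n in('top','scene'):
    d=get(n); save(d,n+'1.png'); pickle.dump(d,open(n+'1.pkl','wb')); print(n,cam(d)[1],d['fx'],d['k1'])
print(robot.state())
E
```

```text
top [ 297.40608492  -61.68907098 1057.76031236] 375.73327431665757 0.026262820331133106
scene [1131.68890373 -618.99411663 1029.7820921 ] 403.85753968809064 -0.0977845758275474
{'t': 0.1, 'joint_positions': array([66.47492183, 36.05144787,  2.20377223, 86.98771968, -1.5463929 ,
       57.08441771, -1.14676474]), 'qvel': array([-0.00907604, -0.12728897, -0.01039923, -0.21860976,  0.06436237,
        0.06522565,  0.07290392]), 'joint_efforts': array([ 2.45452051e-03, -5.50785685e+01,  1.14689503e+00, -1.87112975e+01,
       -5.22869965e-02,  1.92650117e-02,  6.60739670e-05]), 'ee_pos': array([ 219.52077368, -611.19647903,  204.68518409]), 'orientation': array([[ 9.41154183e-01,  3.37977013e-01, -5.84669949e-04],
       [ 3.37977517e-01, -9.41152939e-01,  1.53068011e-03],
       [-3.29291510e-05, -1.63821128e-03, -9.99998658e-01]]), 'ft_force': array([0.60177816, 0.40257551, 0.26649354]), 'torque': array([-0.00063717, -0.0189058 , -0.00422772]), 'opening': 0.9999321225994179}
```

View pics/top1.png

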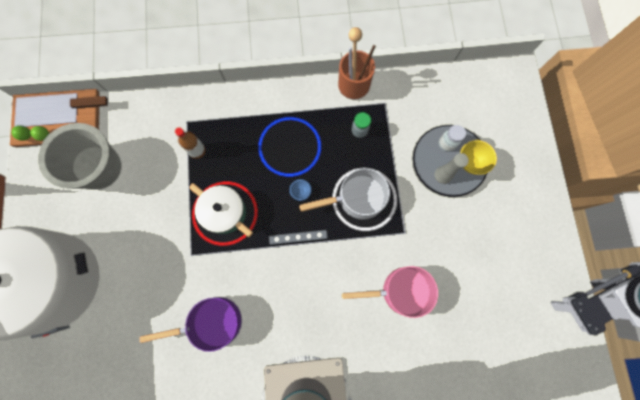

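View pics/scene1.png

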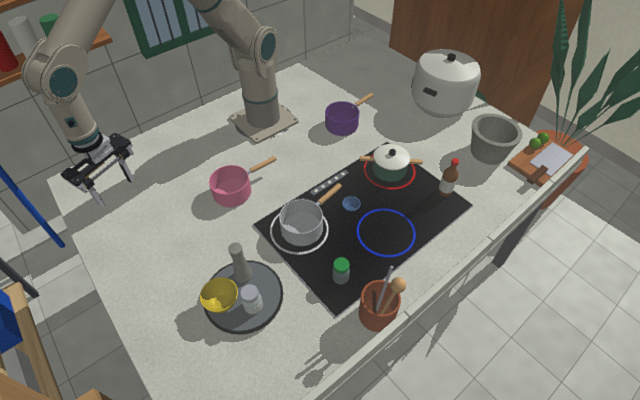

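The top view shows the pot at about (219,208) on the red ring (225,213), with handles at (197,190) and (243,229). The blue ring is at (290,146), the saucepan at (365,195) with its handle tip at (302,207), the dish at (300,190), the sauce bottle at (190,143) and the salt at (361,125). The scene view agrees. Next I'll measure them.

```bash
cat > m.py <<'E'
from h import *
import pickle
d=pickle.load(open('top1.pkl','rb')); f=d['frame']; hsv=cv2.cvtColor(f,cv2.COLOR_RGB2HSV); H,S,V=[hsv[...,i].astype(int) for i in range(3)]
v,u=np.mgrid[:400,:640]
def box(a,b,c,e): return (u>=a)&(u<=b)&(v>=c)&(v<=e)
def ell(m,n,z):
    p=np.argwhere(m)[:,::-1]; w=plane(d,p,z)[:,:2]
    for _ in range(6):
        c=np.linalg.lstsq(np.c_[2*w,np.ones(len(w))],(w**2).sum(1),rcond=None)[0]
        r=np.hypot(*(w-c[:2]).T); k=np.median(r); w2=w[abs(r-k)<6]
        if len(w2)<20: break
        w=w2
    print(n,c[:2].round(1),'r',r.mean().round(1),r.std().round(1),len(w))
ell(box(185,262,175,250)&((H<8)|(H>172))&(S>150)&(V>120),'red',6)
ell(box(250,330,110,185)&(H>105)&(H<130)&(S>150)&(V>120),'blue',6)
P=cloud(d)
ell(box(325,402,165,235)&(S<40)&(V>190)&(abs(P[...,2]-6)<9),'white',6)
def cen(m,n,z):
    p=np.argwhere(m)[:,::-1]; w=plane(d,p,z)[:,:2]; print(n,w.mean(0).round(1),w.min(0).round(),w.max(0).round(),len(w)); return w
cen(box(285,315,175,205)&(H>95)&(H<125)&(S>90)&(V>60),'dish',30)
cen(box(350,375,108,140)&(H>45)&(H<85)&(S>100),'salt cap',78)
cen(box(175,206,125,160)&((P[...,2]>20)),'sauce',80)
wood=(H>8)&(H<25)&(S>70)&(V>140)
cen(box(185,212,178,205)&wood,'potL',60)
cen(box(228,256,215,240)&wood,'potR',60)
w=cen(box(295,345,190,215)&wood,'panh',70)
c=w.mean(0);print('dir',np.linalg.svd(w-c)[2][0])
# heights from depth
for n,m,lo,hi in(('pan rim',box(330,395,160,225),68,84),('lid',box(185,260,178,240),60,95),('hob',box(190,400,105,250),0,12)):
    q=P[m&(P[...,2]>lo)&(P[...,2]<hi)]; print(n,np.nanmean(q,0).round(1),q.min(0).round(),q.max(0).round())
ctr,_=cv2.findContours(((V<60)&box(180,410,95,260)).astype(np.uint8),0,2)
b=cv2.minAreaRect(max(ctr,key=cv2.contourArea)); print('hob',plane(d,cv2.boxPoints(b),6)[:,:2].round())
E
python3 m.py
```

```text
red [516.1 184.7] r 88.3 2.7 474
blue [696.8 -15.5] r 87.9 3.1 635
white [ 524.2 -230.2] r 40.9 2.8 104
dish [559.4 -33.8] [525. -67.] [602.   3.] 448
salt cap [ 727.5 -228.2] [ 702. -253.] [ 753. -202.] 247
sauce [704.8 252.5] [661. 214.] [753. 291.] 507
potL [576.4 246.3] [560. 229.] [593. 261.] 85
potR [454.8 122.7] [437. 104.] [475. 142.] 104
panh [502.9 -79.8] [ 489. -130.] [517. -32.] 219
dir [-0.13954255  0.99021608]
pan rim [ 523.9 -198.6   74.5] [ 458. -273.   68.] [ 588. -114.   81.]
lid [512.5 180.8  78.1] [437. 105.  60.] [592. 260.  95.]
hob [606.6 -28.8   6.4] [ 362. -360.    0.] [857. 284.  12.]
hob [[ 798.  306.]
 [ 808. -328.]
 [ 412. -311.]
 [ 409.  278.]]
```

```bash
cat > m2.py <<'E'
exec(open('m.py').read().split("ell(box(185")[0])
P=cloud(d)
# hob: fit edges via dark-pixel boundaries
dark=V<70
def edge(cols,fn,vert):
    pts=[]
    for c in cols:
        k=np.where(dark[100:262,c])[0]+100 if vert else np.where(dark[c,180:415])[0]+180
        pts.append((c,fn(k)) if vert else (fn(k),c))
    w=plane(d,pts,6)[:,:2]; l=cv2.fitLine(w.astype(np.float32),cv2.DIST_HUBER,0,.01,.01).ravel(); print(l.round(3)); return l
print('near');edge(range(270,400,5),max,True);edge([c for c in range(195,270,5)],max,True)
print('far');edge(list(range(215,345,5)),min,True)
print('right');edge(range(120,230,5),max,False)
# second view for dish etc.
t=d; d=pickle.load(open('scene1.pkl','rb')); f2=d['frame']; hsv=cv2.cvtColor(f2,cv2.COLOR_RGB2HSV); H2,S2,V2=[hsv[...,i].astype(int) for i in range(3)]
Q=cloud(d)
for n,PP,m in(('top',P,box(285,315,175,205)),('scene',Q,box(335,368,192,216))):
    q=PP[m&(PP[...,2]>14)&(PP[...,2]<36)]; print('dish',n,np.median(q,0).round(1),np.nanpercentile(q,[3,97],axis=0).round(),len(q))
for n,PP,m in(('top',P,box(330,395,160,225)),('scene',Q,box(270,330,190,250))):
    q=PP[m&(PP[...,2]>72)&(PP[...,2]<82)]; 
    print('pan',n,cv2.minEnclosingCircle(q[q[:,1]<-145][:,:2].astype(np.float32)))
    q=q[:,:2]; c=q.mean(0)
E
python3 m2.py
```

```text
near
[ 5.0000e-03 -1.0000e+00  4.1148e+02 -6.8546e+01]
[4.00000e-03 1.00000e+00 4.10062e+02 1.85604e+02]
far
[ 6.00000e-03 -1.00000e+00  7.99724e+02  8.91300e+00]
right
[ 1.00000e+00  8.00000e-03  5.86785e+02 -3.11278e+02]
dish top [560.4 -34.7  23.2] [[531. -61.  15.]
 [581. -10.  33.]] 279
dish scene [552.4 -27.3  22.7] [[533. -61.  14.]
 [586.  -8.  31.]] 177
pan top ((522.9326782226562, -209.38223266601562), 65.17304992675781)
pan scene ((527.0653686523438, -208.94989013671875), 65.75308990478516)
```

Run:
```python
import cv2
a=cv2.imread('pics/top1.png')[95:260,170:415]; cv2.imwrite('pics/crop1.png',cv2.resize(a,None,fx=3.2,fy=3.2,interpolation=2))
```

```text
(no output)
```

View pics/crop1.png

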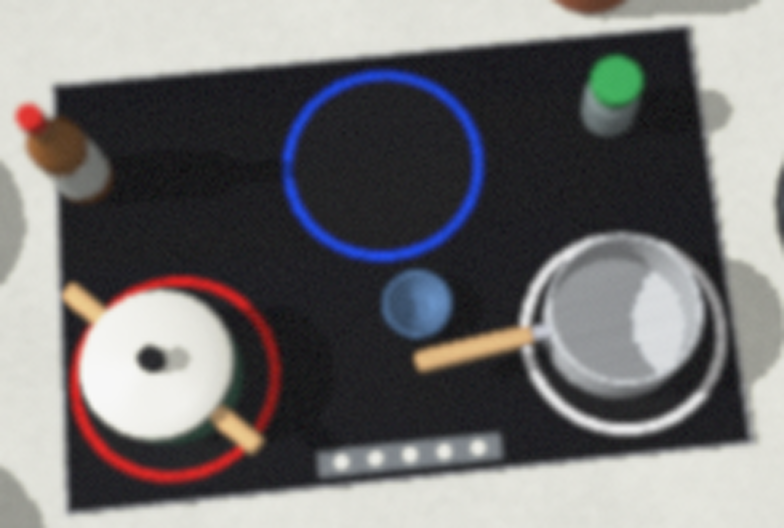

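The crop shows the dish at the middle, the pan's handle tip just in front of it, and a control strip along the near edge. Between the dish rim and the near edge there are about 121 mm, so the pan must overhang the near edge a little when it passes. First, the pot's far-left handle.

carry_out(linear=[[62.6,-68.6,0],[62.6,-68.6,0],[62.6,-68.6,0],[62.6,-68.6,0],[62.6,-68.6,0]], twist=[[0,0,-6],[0,0,-12],[0,0,-18],[0,0,-26],[0,0,-26]], grip=[9.4,9.4,9.4,9.4,9.4])

```text
t: 0.72
ee_pos: [340.3, -321.3, 205.5]
orientation: [[0.697, 0.717, -0.0], [0.717, -0.697, 0.002], [0.001, -0.001, -1.0]]
ft_force: [1.2, -0.3, -0.9]
opening: 1.001
```

```bash
cat > to.py <<'E'
# usage: to.py x y z jawdeg
import sys
from h import *
from scipy.spatial.transform import Rotation as Ro
x,y,z,a=map(float,sys.argv[1:]); s=robot.state(); R=np.array(s['orientation'])
a=np.radians(a); Y=np.array([np.cos(a),np.sin(a),0]); Z=np.array([0,0,-1.]); T=np.c_[np.cross(Y,Z),Y,Z]
print('t',round(s['t'],2),'pos',s['ee_pos'].round(1),'jaw',np.degrees(np.arctan2(R[1,1],R[0,1])).round(1),'F',s['ft_force'].round(1),'open',round(s['opening']*94,1),'q',s['joint_positions'].round(0))
print('lin cm',(R.T@(np.array([x,y,z])-s['ee_pos'])/10).round(2),'twist',Ro.from_matrix(R.T@T).as_rotvec(degrees=True).round(1))
E
python3 to.py 576 246 190 -44.4
```

```text
t 0.72 pos [ 340.3 -321.3  205.5] jaw -44.2 F [ 1.2 -0.3 -0.9] open 94.0 q [ 45.  21.  -6. 115.   3.  44.  -8.]
lin cm [ 57.1  -22.63   1.65] twist [-0.1 -0.1  0.2]
```

carry_out(linear=[[57.1,-22.6,1],[57.1,-22.6,1],[57.1,-22.6,1],[57.1,-22.6,1],[57.1,-22.6,1]], twist=[[0,0,0],[0,0,0],[0,0,0],[0,0,0],[0,0,0]], grip=[9.4,9.4,9.4,9.4,9.4])

```text
t: 1.35
ee_pos: [460.2, -32.9, 200.9]
orientation: [[0.697, 0.717, -0.0], [0.717, -0.697, 0.002], [0.001, -0.001, -1.0]]
ft_force: [0.7, -0.5, 0.4]
opening: 1.001
```

```bash
python3 to.py 576 246 190 -44.4
```

```text
t 1.35 pos [460.2 -32.9 200.9] jaw -44.2 F [ 0.7 -0.5  0.4] open 94.1 q [  8.  21. -10. 116.   5.  43. -49.]
lin cm [ 28.07 -11.14   1.13] twist [-0.1 -0.1  0.2]
```

carry_out(linear=[[28.1,-11.1,1],[28.1,-11.1,1],[28.1,-11.1,1],[28.1,-11.1,1],[28.1,-11.1,1]], twist=[[0,0,0],[0,0,0],[0,0,0],[0,0,0],[0,0,0]], grip=[9.4,9.4,9.4,9.4,9.4])

```text
t: 1.98
ee_pos: [576.8, 248.4, 190.8]
orientation: [[0.696, 0.718, -0.001], [0.718, -0.696, 0.002], [0.001, -0.002, -1.0]]
ft_force: [0.2, -0.3, 0.9]
opening: 0.996
```

```bash
python3 - <<'E'
from h import *
import pickle
d=get('wrist'); save(d,'w1.png'); pickle.dump(d,open('w1.pkl','wb')); print(cam(d),d['fx'])
E
python3 to.py 576 246 40 -44.4
```

```text
(array([[ 0.71708657, -0.67740747, -0.16403039],
       [-0.6969807 , -0.69767797, -0.16572068],
       [-0.00217996,  0.2331621 , -0.97243544]]), array([624.95067458, 295.34783066, 370.82820378])) 312.23812010193456
t 2.02 pos [577.9 257.7 190.5] jaw -43.7 F [2.9 7.1 1.8] open 93.7 q [-20.  35. -10.  91.   7.  54. -76.]
lin cm [-1.1   0.75 15.04] twist [-0.3 -0.5  0.6]
```

View pics/w1.png

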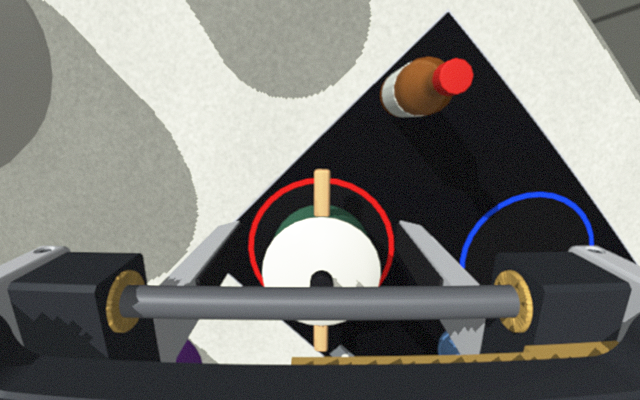

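The wrist view shows the pot's far handle at columns 315–330, rows 170–215, aligned with the jaws, and the bottle up right at (430,85), well clear.

```bash
python3 - <<'E'
from h import *
import pickle
d=pickle.load(open('w1.pkl','rb')); print(d['st']['ee_pos'],d['st']['qvel'].round(1))
hsv=cv2.cvtColor(d['frame'],cv2.COLOR_RGB2HSV); m=(hsv[...,0]>8)&(hsv[...,0]<25)&(hsv[...,1]>60)&(hsv[...,2]>140)
m[:,:300]=0;m[:,345:]=0;m[225:]=0;m[:150]=0
w=plane(d,np.argwhere(m)[:,::-1],60)[:,:2]; c=w.mean(0); a=np.linalg.svd(w-c)[2][0]; p=(w-c)@a
print(c,a,np.degrees(np.arctan2(a[1],a[0])),p.min(),p.max())
E
python3 to.py 576 246 40 -44.4
```

```text
[576.77547613 248.35686846 190.81605011] [-30.9  25.1   2.6 -48.2   1.8  23.3 -26.2]
[577.17928478 243.98572794] [-0.70375636 -0.71044141] -134.7291592544757 -24.10111267410578 25.199569460683296
t 2.02 pos [577.9 257.7 190.5] jaw -43.7 F [2.9 7.1 1.8] open 93.7 q [-20.  35. -10.  91.   7.  54. -76.]
lin cm [-1.1   0.75 15.04] twist [-0.3 -0.5  0.6]
```

carry_out(linear=[[-1.1,0.8,0],[-1.1,0.8,3],[-1.1,0.8,8],[-1.1,0.8,13],[-1.1,0.8,15.4]], twist=[[-0.3,-0.5,-0.5],[-0.3,-0.5,-0.5],[-0.3,-0.5,-0.5],[-0.3,-0.5,-0.5],[-0.3,-0.5,-0.5]], grip=[9.4,9.4,9.4,6,5])

```text
t: 2.65
ee_pos: [574.3, 242.1, 33.6]
orientation: [[0.686, 0.727, -0.005], [0.727, -0.686, -0.004], [-0.006, -0.001, -1.0]]
ft_force: [0.3, -0.2, 0.2]
opening: 0.824
```

```bash
python3 to.py 576.5 245.5 36 -44.7
```

```text
t 2.65 pos [574.3 242.1  33.6] jaw -43.4 F [ 0.3 -0.2  0.2] open 77.4 q [-21.  47.  -8.  98.  10.  36. -78.]
lin cm [ 0.4  -0.07 -0.24] twist [-0.   0.4  1.3]
```

carry_out(linear=[[0.4,-0.1,-0.2],[0.4,-0.1,-0.2],[0.4,-0.1,-0.2],[0.4,-0.1,-0.2],[0.4,-0.1,-0.2]], twist=[[0,0.4,1.3],[0,0.4,1.3],[0,0.4,1.3],[0,0.4,1.3],[0,0.4,1.3]], grip=[5,3,0,0,0])

```text
t: 3.28
ee_pos: [576.6, 245.8, 36.2]
orientation: [[0.703, 0.711, 0.001], [0.711, -0.703, 0.001], [0.002, -0.001, -1.0]]
ft_force: [-0.6, 0.2, 0.3]
opening: 0.293
```

carry_out(linear=[[0,0,0],[0,0,0],[0,0,0],[0,0,0],[0,0,0]], twist=[[0,0,0],[0,0,0],[0,0,0],[0,0,0],[0,0,0]], grip=[0,0,0,0,0])

```text
t: 3.9
ee_pos: [576.8, 245.8, 36.5]
orientation: [[0.703, 0.711, 0.001], [0.711, -0.703, 0.002], [0.002, -0.0, -1.0]]
ft_force: [-0.1, -0.4, 3.5]
opening: 0.166
```

```bash
python3 to.py 757.5 45.5 36 -44.7
```

```text
t 3.9 pos [576.8 245.8  36.5] jaw -44.6 F [-0.1 -0.4  3.5] open 15.6 q [-21.  46.  -8.  98.  10.  36. -79.]
lin cm [-1.56 26.93  0.04] twist [-0.  -0.1  0.1]
```

carry_out(linear=[[0,0.5,0],[-0.1,1.8,0],[-0.2,3.2,0],[-0.3,4.7,0],[-0.4,6.2,0]], twist=[[0,0,0],[0,0,0],[0,0,0],[0,0,0],[0,0,0]], grip=[0,0,0,0,0])

```text
t: 4.53
ee_pos: [616.4, 202.0, 36.4]
orientation: [[0.703, 0.712, -0.002], [0.712, -0.703, 0.005], [0.002, -0.005, -1.0]]
ft_force: [-4.1, 4.5, 5.1]
opening: 0.168
```

```bash
python3 to.py 757.5 45.5 36.5 -44.7
python3 - <<'E'
from h import *
d=get('top'); save(d,'top2.png'); cv2.imwrite('pics/crop2.png',cv2.resize(d['frame'][95:260,170:415,::-1],None,fx=3.2,fy=3.2))
E
```

```text
t 4.53 pos [616.4 202.   36.4] jaw -44.6 F [-4.1  4.5  5.1] open 15.8 q [-15.  48.  -9.  94.  10.  39. -74.]
lin cm [-1.22 21.04 -0.12] twist [-0.3 -0.1  0.1]
```

View pics/crop2.png

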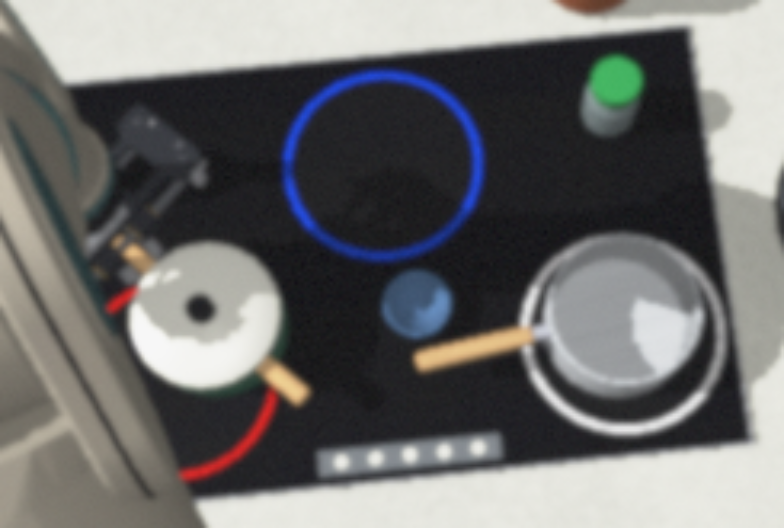

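The pot slides steadily with its handles still at about 45°; the crop shows its knob at (200,308), approaching the blue ring clear of the dish.

carry_out(linear=[[-0.1,1.6,0],[-0.2,3.1,0],[-0.3,4.7,0],[-0.3,6.2,0],[-0.4,7.8,0]], twist=[[-0.3,0,0],[-0.3,0,0],[-0.3,0,0],[-0.3,0,0],[-0.3,0,0]], grip=[0,0,0,0,0])

```text
t: 5.2
ee_pos: [669.0, 144.6, 36.3]
orientation: [[0.704, 0.711, -0.0], [0.711, -0.704, 0.003], [0.002, -0.002, -1.0]]
ft_force: [-5.8, 5.3, 6.3]
opening: 0.165
```

```bash
python3 to.py 757.5 45.5 36.5 -44.7
```

```text
t 5.2 pos [669.  144.6  36.3] jaw -44.7 F [-5.8  5.3  6.3] open 15.5 q [ -9.  50. -10.  88.  11.  43. -68.]
lin cm [-0.81 13.27 -0.05] twist [-0.1 -0.1 -0. ]
```

carry_out(linear=[[-0.1,1.6,0],[-0.2,3.2,0],[-0.3,4.8,0],[-0.4,6.4,0],[-0.5,8.0,0]], twist=[[-0.1,0,0],[-0.1,0,0],[-0.1,0,0],[-0.1,0,0],[-0.1,0,0]], grip=[0,0,0,0,0])

```text
t: 5.82
ee_pos: [720.3, 88.2, 36.3]
orientation: [[0.703, 0.711, -0.003], [0.711, -0.703, 0.006], [0.002, -0.007, -1.0]]
ft_force: [-5.7, 5.7, 7.0]
opening: 0.167
```

```bash
python3 to.py 757.5 45.5 36.5 -44.7
```

```text
t 5.83 pos [720.3  88.2  36.3] jaw -44.7 F [-5.7  5.7  7. ] open 15.7 q [ -4.  53. -10.  80.  11.  48. -62.]
lin cm [-0.42  5.65 -0.06] twist [-0.4 -0.1  0. ]
```

carry_out(linear=[[-0.1,1.6,0],[-0.2,3.2,0],[-0.3,4.6,0],[-0.4,5.6,0],[-0.4,5.6,0]], twist=[[-0.4,0,0],[-0.4,0,0],[-0.4,0,0],[-0.4,0,0],[-0.4,0,0]], grip=[0,0,0,0,0])

```text
t: 6.45
ee_pos: [756.3, 48.0, 36.4]
orientation: [[0.704, 0.71, -0.001], [0.71, -0.704, 0.004], [0.003, -0.004, -1.0]]
ft_force: [-3.9, 3.2, 6.6]
opening: 0.166
```

```bash
python3 to.py 757.5 45.5 36.5 -44.7
cat > pot.py <<'E'
from h import *
d=get('top'); save(d,'top3.png'); P=cloud(d)
hsv=cv2.cvtColor(d['frame'],cv2.COLOR_RGB2HSV)
m=(hsv[...,0]>8)&(hsv[...,0]<25)&(hsv[...,1]>70)&(hsv[...,2]>120); m[:100]=0;m[185:]=0;m[:,:240]=0;m[:,345:]=0
p=np.argwhere(m)[:,::-1]; w=plane(d,p,60)[:,:2]; print('handles',len(w),w.mean(0).round(1)); 
if len(w)>10: print(w.min(0).round(),w.max(0).round(),p.min(0),p.max(0))
q=P[95:190,245:340].reshape(-1,3); q=q[(q[:,2]>68)&(q[:,2]<82)&(hsv[95:190,245:340,1].ravel()<60)]
print('lid',cv2.minEnclosingCircle(q[:,:2].astype(np.float32)))
k=(hsv[...,2]<70)&(P[...,2]>82)&(P[...,2]<108); k[:95]=0;k[190:]=0;k[:,:245]=0;k[:,340:]=0
print('knob',np.median(P[k],0),k.sum())
cv2.imwrite('pics/crop3.png',cv2.resize(d['frame'][80:260,170:415,::-1],None,fx=3.2,fy=3.2))
E
python3 pot.py
```

```text
t 6.45 pos [756.3  48.   36.4] jaw -44.7 F [-3.9  3.2  6.6] open 15.6 q [ -0.  56. -11.  73.  11.  52. -58.]
lin cm [-0.09  0.26 -0.01] twist [-0.2 -0.2 -0. ]
handles 71 [628.1 -77. ]
[613. -91.] [647. -66.] [308 154] [317 165]
lid ((694.6831665039062, -66.97109985351562), 28.31427764892578)
knob [nan nan nan] 0
  return _methods._mean(a, axis=axis, dtype=dtype,
  ret = um.true_divide(
```

View pics/crop3.png

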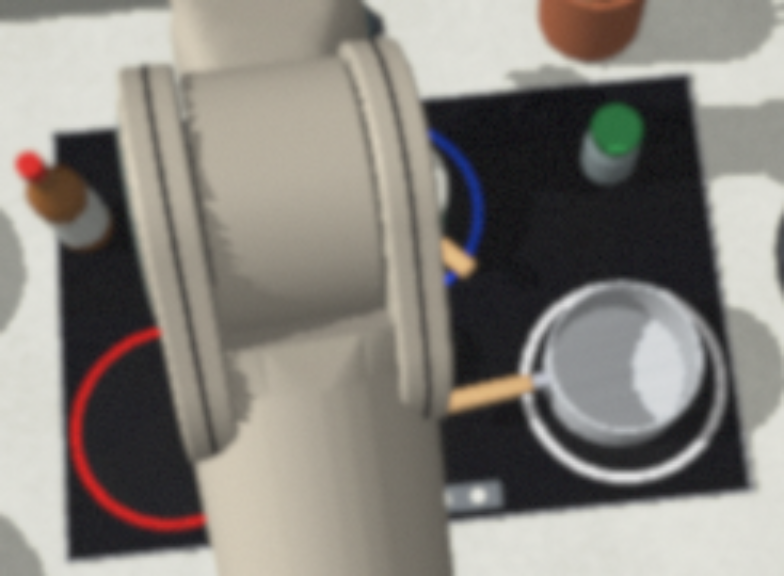

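The arm hides the pot from above, but the visible handle tip at about (617,-91) is where a centred pot would have it. I'll release it and back away.

carry_out(linear=[[0,0.2,0],[0,0.2,0],[0,0.2,0],[0,0.2,0],[0,0.2,-1]], twist=[[0,0,0],[0,0,0],[0,0,0],[0,0,0],[0,0,0]], grip=[0,5,5,6,6])

```text
t: 7.12
ee_pos: [756.9, 46.1, 45.6]
orientation: [[0.704, 0.711, -0.002], [0.711, -0.704, 0.003], [0.001, -0.004, -1.0]]
ft_force: [0.3, 0.0, 0.3]
opening: 0.557
```

carry_out(linear=[[0,0,-2],[0,0,-6],[0,0,-11],[0,0,-15],[0,0,-16]], twist=[[0,0,0],[0,0,0],[0,0,0],[0,0,0],[0,0,0]], grip=[6,6,6,6,9.4])

```text
t: 7.75
ee_pos: [759.6, 45.8, 211.2]
orientation: [[0.704, 0.71, 0.006], [0.71, -0.704, 0.004], [0.007, 0.001, -1.0]]
ft_force: [-0.1, -1.2, 0.1]
opening: 0.709
```

```bash
python3 to.py 508 -110 190 8
```

```text
t 7.75 pos [759.6  45.8 211.2] jaw -44.7 F [-0.1 -1.2  0.1] open 66.6 q [ -0.  46. -12.  65.   9.  69. -56.]
lin cm [-28.79  -6.91   1.91] twist [  0.2  -0.3 -52.7]
```

carry_out(linear=[[-7,-1.7,0.5],[-14,-3.4,1],[-20,-5,1.5],[-26,-6.4,1.9],[-28.8,-6.9,1.9]], twist=[[0,0,-10],[0,0,-20],[0,0,-31],[0,0,-42],[0.2,-0.3,-52.7]], grip=[9.4,9.4,9.4,9.4,9.4])

```text
t: 8.38
ee_pos: [504.4, -111.9, 189.6]
orientation: [[-0.135, 0.991, -0.002], [0.991, 0.135, -0.001], [-0.0, -0.002, -1.0]]
ft_force: [0.6, -1.5, -0.1]
opening: 0.998
```

carry_out(linear=[[0,0,0],[0,0,0],[0,0,0],[0,0,0],[0,0,0]], twist=[[0,0,-5],[0,0,-5],[0,0,-5],[0,0,-5],[0,0,-5]], grip=[9.4,9.4,9.4,9.4,9.4])

```text
t: 9.0
ee_pos: [504.7, -111.4, 189.6]
orientation: [[-0.222, 0.975, -0.002], [0.975, 0.222, -0.0], [0.0, -0.002, -1.0]]
ft_force: [0.0, 0.5, 0.3]
opening: 0.998
```

```bash
python3 to.py 508 -110 190 8
python3 - <<'E'
from h import *
import pickle
d=get('wrist'); pickle.dump(d,open('w2.pkl','wb'))
e=get('top'); pickle.dump(e,open('top4.pkl','wb'))
cv2.imwrite('pics/w2.png',np.vstack([d['frame'],cv2.resize(e['frame'][80:260,170:458],(640,400))])[:,:,::-1][::1,::1])
im=cv2.imread('pics/w2.png'); cv2.imwrite('pics/w2.png',cv2.resize(im,(480,600)))
E
```

```text
t 9.0 pos [ 504.7 -111.4  189.6] jaw 12.8 F [0.  0.5 0.3] open 93.8 q [ 29.  29. -29. 108.  18.  48.   4.]
lin cm [ 0.06  0.35 -0.04] twist [-0.1  0.   4.8]
```

View pics/w2.png

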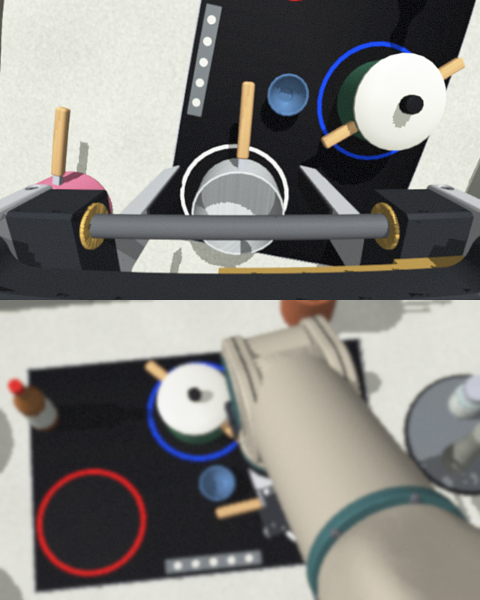

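The wrist view shows the handle (wrist column ≈328, full-size), the dish beside it, and the pot inside the blue ring. The top view agrees. Now the precise numbers.

Run:
```python
from h import *
import pickle
d=pickle.load(open('w2.pkl','rb')); e=pickle.load(open('top4.pkl','rb'))
def masks(d):
    h=cv2.cvtColor(d['frame'],cv2.COLOR_RGB2HSV).astype(int); return h[...,0],h[...,1],h[...,2]
v,u=np.mgrid[:400,:640]
def box(a,b,c,e): return (u>=a)&(u<=b)&(v>=c)&(v<=e)
def rep(n,d,m,z):
    w=plane(d,np.argwhere(m)[:,::-1],z)[:,:2]; c=w.mean(0); a=np.linalg.svd(w-c)[2][0]; p=(w-c)@a
    print(n,c.round(1),'ang',np.degrees(np.arctan2(a[1],a[0])).round(1),'ext',p.min().round(),p.max().round(),'min',w.min(0).round(),'max',w.max(0).round()); return w
H,S,V=masks(d); wood=(H>8)&(H<25)&(S>60)&(V>130)
rep('panh',d,wood&box(310,345,100,215),70)
rep('poth',d,wood&box(425,480,155,205),60)
ho,so,vo=masks(e)
dm=(H>95)&(H<125)&(S>70)&(V>70)&box(350,415,90,160)
w=rep('dish z30',d,dm,30); print(cv2.minEnclosingCircle(w.astype(np.float32)))
w=rep('dish z18',d,dm,18)
dt=(ho>95)&(ho<125)&(so>90)&(vo>60)&box(285,315,175,205)
w=rep('dish top z30',e,dt,30); print(cv2.minEnclosingCircle(w.astype(np.float32)))
# hob near edge, wrist
pts=[]
for r in range(90,200,6):
    k=np.where(V[r,180:300]<70)[0]; 
    if len(k): pts.append((180+k.min(),r))
w=plane(d,pts,6)[:,:2]; print('edge',w[::4].round(), np.median(w[:,0]))
# pot lid & ring
P=cloud(e)
q=(so<50)&(vo>150)&box(250,310,110,185); w=plane(e,np.argwhere(q)[:,::-1],72)[:,:2]; print('lid top',cv2.minEnclosingCircle(w.astype(np.float32)))
q=(S<50)&(V>120)&box(465,600,60,205); w=plane(d,np.argwhere(q)[:,::-1],72)[:,:2]; print('lid wrist',cv2.minEnclosingCircle(w.astype(np.float32)))
for n,dd,(a,b,c),bx in(('wrist',d,(H,S,V),box(400,640,30,230)),('top',e,(ho,so,vo),box(250,330,110,185))):
    m=(a>105)&(a<130)&(b>150)&(c>110)&bx; w=plane(dd,np.argwhere(m)[:,::-1],6)[:,:2]
    s=np.linalg.lstsq(np.c_[2*w,np.ones(len(w))],(w**2).sum(1),rcond=None)[0]; print('ring',n,s[:2].round(1),np.sqrt(s[2]+s[:2]@s[:2]).round(1))
```

```text
panh [506.1 -79.8] ang -81.6 ext -48.0 51.0 min [ 492. -131.] max [521. -32.]
poth [634.8 -71.6] ang -136.8 ext -24.0 23.0 min [613. -92.] max [657. -51.]
dish z30 [558.7 -35.4] ang -28.6 ext -30.0 30.0 min [529. -66.] max [589.  -6.]
((558.85791015625, -35.71109390258789), 30.343366622924805)
dish z18 [561.1 -35. ] ang -28.6 ext -31.0 32.0 min [530. -67.] max [592.  -5.]
dish top z30 [559.8 -33.8] ang -150.5 ext -55.0 36.0 min [525. -67.] max [602.   3.]
((566.7271118164062, -26.70860481262207), 45.91899490356445)
edge [[ 411.  -29.]
 [ 411.  -56.]
 [ 411.  -83.]
 [ 411. -111.]
 [ 411. -141.]] 411.26093792883245
lid top ((727.0586547851562, 3.8578152656555176), 100.296142578125)
lid wrist ((715.3748779296875, -24.758968353271484), 85.3050537109375)
ring wrist [699.9 -15.9] 88.2
ring top [697.5 -15.6] 88.6
```

Pot centre comes out at (697.5,-12.7) against the blue ring at (698.5,-15.8), about 3 mm off centre with 25 mm allowed. Next, the pan handle at 100 mm from the pan axis.

carry_out(linear=[[0.1,0.4,1],[0.1,0.4,5],[0.1,0.4,10],[0.1,0.4,14],[0.1,0.4,14.5]], twist=[[0,0,4.6],[0,0,4.6],[0,0,4.6],[0,0,4.6],[0,0,4.6]], grip=[9,8,7,6,5])

```text
t: 9.72
ee_pos: [506.1, -109.3, 42.5]
orientation: [[-0.143, 0.99, -0.007], [0.99, 0.143, 0.0], [0.001, -0.007, -1.0]]
ft_force: [0.0, -0.6, 0.5]
opening: 0.569
```

```bash
python3 to.py 508.5 -110 45 8.2
```

```text
t 9.72 pos [ 506.1 -109.3   42.5] jaw 8.2 F [ 0.  -0.6  0.5] open 53.5 q [ 22.  41. -19. 115.  27.  29.  -9.]
lin cm [-0.1   0.23 -0.25] twist [-0.4 -0.1  0. ]
```

carry_out(linear=[[-0.1,0.2,-0.2],[-0.1,0.2,-0.2],[-0.1,0.2,-0.2],[-0.1,0.2,-0.2],[-0.1,0.2,-0.2]], twist=[[-0.4,0,0],[-0.4,0,0],[-0.4,0,0],[-0.4,0,0],[-0.4,0,0]], grip=[5,3,0,0,0])

```text
t: 10.35
ee_pos: [509.0, -110.0, 45.0]
orientation: [[-0.143, 0.99, 0.002], [0.99, 0.143, 0.001], [0.001, 0.002, -1.0]]
ft_force: [0.3, -0.3, 2.9]
opening: 0.168
```

carry_out(linear=[[0,0,0],[0,0,0],[0,0,0],[0,0,0],[0,0,0]], twist=[[0,0,0],[0,0,0],[0,0,0],[0,0,0],[0,0,0]], grip=[0,0,0,0,0])

```text
t: 10.98
ee_pos: [509.1, -110.0, 45.0]
orientation: [[-0.143, 0.99, 0.002], [0.99, 0.143, 0.001], [0.001, 0.002, -1.0]]
ft_force: [0.6, -0.5, 0.3]
opening: 0.167
```

```bash
python3 to.py 439.5 -50 45 8.2
```

```text
t 10.97 pos [ 509.1 -110.    45. ] jaw 8.3 F [ 0.6 -0.5  0.3] open 15.7 q [ 22.  41. -20. 115.  27.  29.  -9.]
lin cm [ 6.94 -6.03 -0.01] twist [ 0.1 -0.1  0.1]
```

carry_out(linear=[[0.4,-0.4,0],[1.2,-1.1,0],[2.2,-1.9,0],[3.2,-2.8,0],[4.2,-3.7,0]], twist=[[0,0,0],[0,0,0],[0,0,0],[0,0,0],[0,0,0]], grip=[0,0,0,0,0])

```text
t: 11.6
ee_pos: [465.4, -72.9, 45.0]
orientation: [[-0.144, 0.99, 0.002], [0.99, 0.144, 0.001], [0.001, 0.002, -1.0]]
ft_force: [1.8, -0.8, -2.5]
opening: 0.168
```

```bash
python3 to.py 439.5 -50 45 8.2
```

```text
t 11.6 pos [465.4 -72.9  45. ] jaw 8.3 F [ 1.8 -0.8 -2.5] open 15.8 q [ 17.  38. -17. 122.  28.  23. -14.]
lin cm [ 2.64 -2.24 -0.  ] twist [ 0.1 -0.1  0.1]
```

The tool is carrying 2.5 N of the pan's weight, so I'll go 1 mm lower.

carry_out(linear=[[0.6,-0.5,0.1],[1.3,-1.1,0.1],[2.0,-1.7,0.1],[2.6,-2.2,0.1],[2.6,-2.2,0.1]], twist=[[0,0,0],[0,0,0],[0,0,0],[0,0,0],[0,0,0]], grip=[0,0,0,0,0])

```text
t: 12.22
ee_pos: [440.6, -49.9, 44.6]
orientation: [[-0.145, 0.989, 0.003], [0.989, 0.145, 0.001], [0.001, 0.004, -1.0]]
ft_force: [0.7, -0.8, 7.8]
opening: 0.164
```

```bash
python3 to.py 439.5 160 44 8.2
python3 - <<'E'
from h import *
import pickle
e=get('top'); save(e,'top5.png'); f=get('wrist'); im=np.vstack([cv2.resize(e['frame'][80:290,150:486],(640,400)),f['frame']])[:,:,::-1]
cv2.imwrite('pics/c5.png',cv2.resize(im,(480,600)));pickle.dump(f,open('w5.pkl','wb'));pickle.dump(e,open('top5.pkl','wb'))
E
```

```text
t 12.22 pos [440.6 -49.9  44.6] jaw 8.3 F [ 0.7 -0.8  7.8] open 15.4 q [ 14.  37. -15. 127.  29.  19. -18.]
lin cm [20.78  2.92  0.09] twist [ 0.2 -0.   0.1]
```

View pics/c5.png

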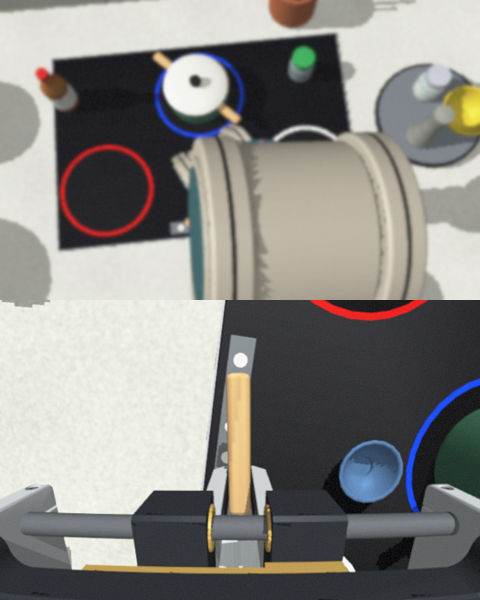

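The wrist view shows the handle firmly between the pads and the dish to the right. I'll compute the clearance for the pass from this one picture.

Run:
```python
from h import *
import pickle
d=pickle.load(open('w5.pkl','rb')); h=cv2.cvtColor(d['frame'],cv2.COLOR_RGB2HSV).astype(int);H,S,V=h[...,0],h[...,1],h[...,2]
v,u=np.mgrid[:400,:640]
m=(H>8)&(H<25)&(S>60)&(V>120)&(v>95)&(v<285)&(u>295)&(u<340)
w=plane(d,np.argwhere(m)[:,::-1],70)[:,:2];c=w.mean(0);a=np.linalg.svd(w-c)[2][0];a*=np.sign(a[1]);p=(w-c)@a
tip=c+a*(p.max()-1); print('angle',np.degrees(np.arctan2(a[1],a[0])),'tip',tip,'axis',tip-180*a, 'tcp',d['st']['ee_pos'])
m=(H>95)&(H<125)&(S>70)&(V>60)&(u>445)&(u<540)&(v>180)&(v<275)
for z in(30,24):
    w=plane(d,np.argwhere(m)[:,::-1],z)[:,:2];print('dish',cv2.minEnclosingCircle(w.astype(np.float32)),w.mean(0))
```

```text
angle 98.75128742107793 tip [429.55905652  26.14278238] axis [ 456.94526351 -151.76167418] tcp [440.67629535 -49.85006074  44.60420887]
dish ((558.6836547851562, -35.724571228027344), 30.64855194091797) [558.39493223 -35.30161064]
dish ((562.6070556640625, -37.3045768737793), 31.593368530273438) [562.30946153 -36.86851438]
```

carry_out(linear=[[1.2,-0.2,0],[2.6,0,0],[4.0,0.2,0],[5.4,0.4,0],[6.8,0.6,0]], twist=[[0,0,0],[0,0,0],[0,0,0],[0,0,0],[0,0,0]], grip=[0,0,0,0,0])

```text
t: 12.95
ee_pos: [435.0, 17.6, 44.5]
orientation: [[-0.143, 0.99, -0.0], [0.99, 0.143, -0.001], [-0.001, -0.0, -1.0]]
ft_force: [0.0, -5.4, 3.2]
opening: 0.171
```

```bash
python3 to.py 436.5 140 44.8 8.2
```

```text
t 12.95 pos [435.   17.6  44.5] jaw 8.2 F [ 0.  -5.4  3.2] open 16.1 q [  4.  37. -14. 128.  27.  18. -25.]
lin cm [12.09  1.9  -0.04] twist [-0.   0.1  0. ]
```

carry_out(linear=[[1.3,0.2,0],[2.6,0.4,0],[3.9,0.6,0],[5.2,0.8,0],[6.5,1.0,0]], twist=[[0,0,0],[0,0,0],[0,0,0],[0,0,0],[0,0,0]], grip=[0,0,0,0,0])

```text
t: 13.58
ee_pos: [433.4, 81.9, 44.2]
orientation: [[-0.141, 0.99, -0.004], [0.99, 0.141, -0.005], [-0.004, -0.005, -1.0]]
ft_force: [0.2, -7.1, 4.5]
opening: 0.165
```

```bash
python3 to.py 436 140 44.8 8.2;  python3 - <<'E'
from h import *
f=get('wrist'); e=get('top'); s=get('scene'); im=np.vstack([cv2.resize(s['frame'][130:340,200:536],(640,400)),cv2.resize(e['frame'][80:290,150:486],(640,400))])[:,:,::-1]
cv2.imwrite('pics/c6.png',cv2.resize(im,(480,600)))
E
```

```text
t 13.57 pos [433.4  81.9  44.2] jaw 8.1 F [ 0.2 -7.1  4.5] open 15.5 q [ -6.  37. -13. 127.  25.  19. -31.]
lin cm [ 5.72  1.08 -0.09] twist [-0.3  0.2 -0.1]
```

View pics/c6.png

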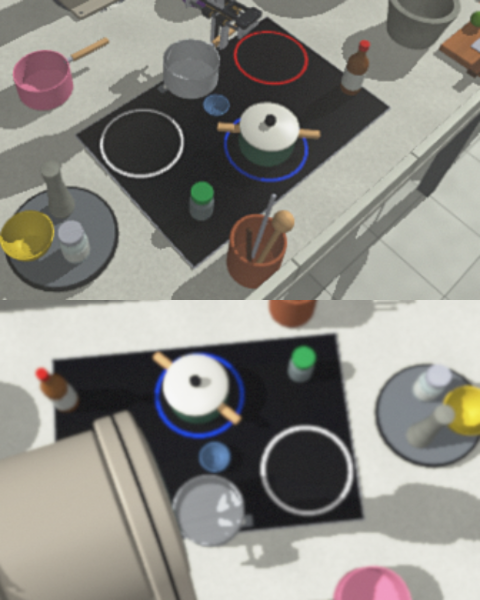

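The pan is beside the dish with a visible gap, level, and slightly over the near edge as planned. Carrying on.

carry_out(linear=[[1.3,0.2,0],[2.6,0.4,0],[3.9,0.6,0],[5.2,0.8,0],[6.5,1.0,0]], twist=[[-0.3,0.2,0],[-0.3,0.2,0],[-0.3,0.2,0],[-0.3,0.2,0],[-0.3,0.2,0]], grip=[0,0,0,0,0])

```text
t: 14.35
ee_pos: [431.9, 147.4, 43.9]
orientation: [[-0.141, 0.99, -0.003], [0.99, 0.141, -0.002], [-0.002, -0.003, -1.0]]
ft_force: [-0.4, -7.3, 4.4]
opening: 0.165
```

```bash
python3 to.py 500.5 286 44.6 8.2
```

```text
t 14.35 pos [431.9 147.4  43.9] jaw 8.1 F [-0.4 -7.3  4.4] open 15.5 q [-14.  37. -13. 124.  23.  21. -37.]
lin cm [12.75  8.75 -0.12] twist [-0.2  0.1 -0.1]
```

carry_out(linear=[[1.1,0.8,0],[2.3,1.6,0],[3.5,2.4,0],[4.7,3.2,0],[5.9,4.0,0]], twist=[[-0.2,0.1,0],[-0.2,0.1,0],[-0.2,0.1,0],[-0.2,0.1,0],[-0.2,0.1,0]], grip=[0,0,0,0,0])

```text
t: 14.98
ee_pos: [459.2, 208.4, 42.7]
orientation: [[-0.14, 0.99, -0.007], [0.99, 0.14, -0.007], [-0.006, -0.008, -1.0]]
ft_force: [-2.9, -7.3, 5.2]
opening: 0.166
```

```bash
python3 to.py 500.5 286 44.3 8.2
```

```text
t 14.97 pos [459.2 208.4  42.7] jaw 8.0 F [-2.9 -7.3  5.2] open 15.6 q [-19.  40. -14. 117.  20.  26. -40.]
lin cm [ 7.11  5.17 -0.24] twist [-0.5  0.3 -0.2]
```

carry_out(linear=[[1.4,1.0,0],[2.8,2.0,-0.1],[4.2,3.0,-0.1],[5.6,4.1,-0.1],[7.1,5.2,-0.1]], twist=[[-0.3,0.2,0],[-0.5,0.3,0],[-0.5,0.3,0],[-0.5,0.3,0],[-0.5,0.3,0]], grip=[0,0,0,0,0])

```text
t: 15.6
ee_pos: [497.2, 283.0, 41.7]
orientation: [[-0.138, 0.99, -0.007], [0.99, 0.138, -0.007], [-0.006, -0.008, -1.0]]
ft_force: [-3.3, -5.2, 4.7]
opening: 0.168
```

```bash
python3 to.py 500.5 286 44.3 8.2
cat > fin.py <<'E'
from h import *
import pickle,sys
d=get('wrist'); e=get('top'); s=get('scene'); pickle.dump((d,e,s),open('fin.pkl','wb'))
for n,c in(('wrist',d),('scene',s),('top',e)):
    h=cv2.cvtColor(c['frame'],cv2.COLOR_RGB2HSV).astype(int)
    m=((h[...,0]<6)|(h[...,0]>174))&(h[...,1]>160)&(h[...,2]>110)
    w=plane(c,np.argwhere(m)[:,::-1],6)[:,:2]; w=w[abs(np.hypot(*(w-[516,184.7]).T)-88)<10]
    if len(w)>30:
        q=np.linalg.lstsq(np.c_[2*w,np.ones(len(w))],(w**2).sum(1),rcond=None)[0]; print('red',n,q[:2].round(1),np.sqrt(q[2]+q[:2]@q[:2]).round(1),len(w))
    P=cloud(c).reshape(-1,3); q=P[(P[:,2]>73)&(P[:,2]<80)&(np.hypot(P[:,0]-516,P[:,1]-185)<78)]
    if len(q)>20: print('pan rim',n,cv2.minEnclosingCircle(q[:,:2].astype(np.float32)),len(q))
im=np.vstack([cv2.resize(s['frame'][130:340,200:536],(640,400)),cv2.resize(e['frame'][80:290,150:486],(640,400))])[:,:,::-1]
cv2.imwrite('pics/'+sys.argv[1],cv2.resize(im,(480,600)))
E
python3 fin.py f1.png
```

```text
t 15.6 pos [497.2 283.   41.7] jaw 8.0 F [-3.3 -5.2  4.7] open 15.8 q [-23.  43. -14. 106.  18.  33. -42.]
lin cm [ 0.25  0.37 -0.26] twist [-0.4  0.4 -0.2]
red wrist [515.5 197.4] 75.5 486
pan rim wrist ((503.69757080078125, 243.87716674804688), 12.558602333068848) 236
red scene [518.3 186. ] 87.8 119
pan rim scene ((514.4280395507812, 187.23123168945312), 67.64053344726562) 121
red top [516.1 184.7] 88.3 498
pan rim top ((510.6302795410156, 185.6547393798828), 65.28736877441406) 143
```

View pics/f1.png

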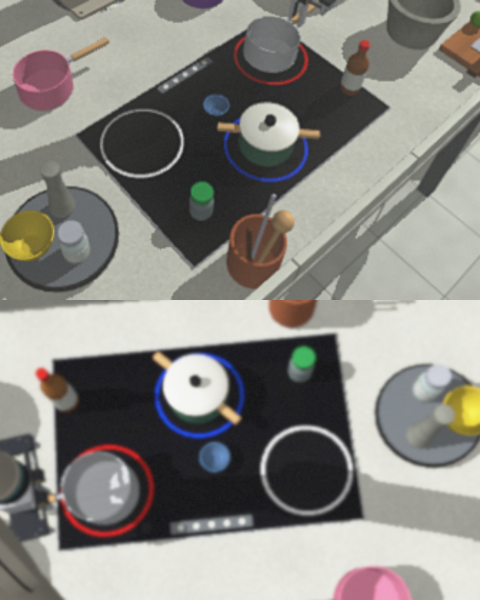

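The pan's rim circle measures (511–514,186) against the red ring at (516,185); the dish, jars and pot are unmoved. I'll nudge it 4 mm, then release and retreat upward.

carry_out(linear=[[0,0.2,0],[0,0.4,0],[0,0.4,0],[0,0.4,0],[0,0.4,0]], twist=[[0,0,0],[0,0,0],[0,0,0],[0,0,0],[0,0,0]], grip=[0,0,0,0,0])

```text
t: 16.38
ee_pos: [499.3, 286.6, 42.2]
orientation: [[-0.141, 0.99, -0.007], [0.99, 0.141, -0.003], [-0.002, -0.008, -1.0]]
ft_force: [-3.6, -1.3, 7.4]
opening: 0.169
```

carry_out(linear=[[0,0,0],[0,0,0],[0,0,0],[0,0,0],[0,0,-1]], twist=[[0,0,0],[0,0,0],[0,0,0],[0,0,0],[0,0,0]], grip=[4,5,5,5,5])

```text
t: 17.0
ee_pos: [498.9, 286.3, 52.0]
orientation: [[-0.141, 0.99, -0.009], [0.99, 0.141, -0.004], [-0.002, -0.009, -1.0]]
ft_force: [0.1, -0.7, 0.1]
opening: 0.53
```

carry_out(linear=[[0,0,-2],[0,0,-6],[0,0,-11],[0,0,-15],[0,0,-16]], twist=[[0,0,0],[0,0,0],[0,0,0],[0,0,0],[0,0,0]], grip=[5,5,5,5,5])

```text
t: 17.62
ee_pos: [501.7, 287.9, 215.4]
orientation: [[-0.141, 0.99, -0.004], [0.99, 0.141, -0.0], [0.0, -0.004, -1.0]]
ft_force: [-0.4, -0.9, -0.4]
opening: 0.531
```

carry_out(linear=[[0,0,0],[0,0,0],[0,0,0],[0,0,0],[0,0,0]], twist=[[0,0,0],[0,0,0],[0,0,0],[0,0,0],[0,0,0]], grip=[5,5,5,5,5])

```text
t: 18.25
ee_pos: [501.5, 287.8, 214.9]
orientation: [[-0.141, 0.99, -0.004], [0.99, 0.141, -0.001], [-0.0, -0.004, -1.0]]
ft_force: [0.1, -0.8, -0.4]
opening: 0.532
```

```bash
python3 to.py 500.5 286 200 8.2; python3 fin.py f2.png
```

```text
t 18.25 pos [501.5 287.8 214.9] jaw 8.1 F [ 0.1 -0.8 -0.4] open 50.0 q [-20.  31. -20.  97.  12.  54. -36.]
lin cm [-0.16 -0.12  1.49] twist [-0.3  0.  -0.1]
red wrist [518.1 184. ] 87.2 717
pan rim wrist ((512.3206176757812, 181.71844482421875), 65.33052825927734) 529
red scene [518.4 185.8] 87.9 114
pan rim scene ((516.5193481445312, 182.92977905273438), 67.17759704589844) 104
red top [516.2 184.8] 88.4 523
pan rim top ((510.0910949707031, 181.46005249023438), 65.21845245361328) 188
```

View pics/f2.png

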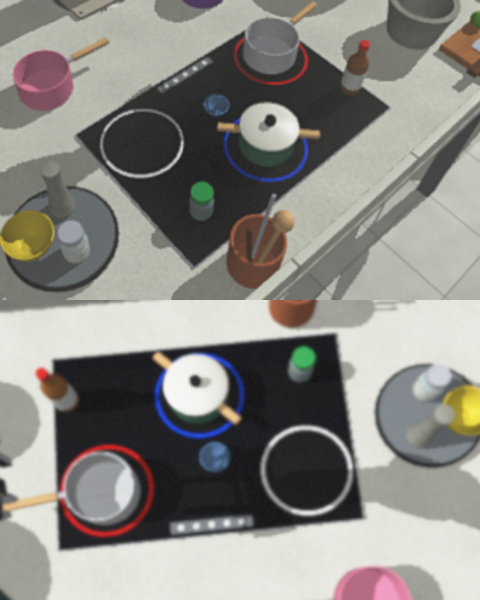

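Both pots stand inside their rings and everything else is in place, so I'm handing it in.

```bash
python3 -c "
from plant import robot
print(robot.hand_in(), robot.state()['t'])"
```

```text
the job is handed in; nothing more can be done
the job is handed in; nothing more can be done
```

I slid the pot by its far handle from the red ring into the blue ring. Then I slid the saucepan round the near side of the dish into the red ring and let go. I handed the job in at about 18.4 s of the 58 s allowed.

**Pot:** After release its base centre measured about 3 mm from the blue ring's centre, with 25 mm allowed. My direct fit of the lid circle failed, so that figure comes from one pot handle seen in the wrist camera. The later top and scene views show the pot still inside the ring.

**Saucepan:** With the gripper clear, the three cameras put its axis 3 to 7 mm from the red ring's centre, with 20 mm allowed. They disagree with each other by up to 6 mm.

**Other things:** The dish, bottle, salt jar and turntable items look unmoved in the last pictures, judged by eye, and the gripper touches nothing. The pots stayed well apart throughout.

- **Overhang:** The gap between the dish and the hob's near edge was narrower than the pan. It passed level with part of its base, about 20–28 mm, over that edge, and with about 10–16 mm to the dish.
- **Grip height:** At the start of the pan slide the gripper briefly carried about 2.5 N of its weight, so I lowered it 1 mm. It then sank about another 3 mm by the end of the slide. Wrist forces stayed under about 10 N at every reading.

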